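Shut the stub chute's slide gate until its catch snaps

ROBOT

A 6-joint arm with a two-finger parallel gripper is mounted at the origin on a cart in front of the work surface, level with it; the furniture and walls round the work are solid. World frame = base frame: x ahead of the robot, y to its left, z up, the work surface at z = 0. Lengths are in m, angles in rad, forces in N, time in s.
With the tool pointing down it reaches from about 0.35 to 0.975 m from the base axis. Payload 4.9 kg.
Tool frame: the origin (TCP) lies at the very end of the fingers, on their centre line; the grasp point (between the pads) lies 19 mm behind it; z points along the fingers, x is the direction in which the jaws open and shut, and the axes are right-handed (so a half turn about z gives the same grasp; the last joint's range is limited). The gripper opens to 85 mm and grips with 20 to 120 N. Pads are 22 mm wide; open, the fingers measure 114 mm over their backs; the gripper's body (76 mm by 85 mm) begins 54 mm behind the grasp point. The pads swing forward as they close: fully open they stand 13 mm farther back than shut.
Start: joints at [1.039, 0.053, 1.613, -0, 1.476, -0.119], TCP at [0.251, 0.572, 0.231] pointing down, gripper open.
Joint ranges: [-3.01, 3.01], [-1.01, 2.22], [0.06, 2.58], [-1.02, 4.17], [0.09, 2.62], [-3.14, 3.14]. Speed limits (rad/s): [2.57, 2.57, 3.14, 3.14, 3.14, 3.14].

INTERFACE

Orientations are given as a rotation vector (axis times angle).
In Python, from station import ctrl, get_image, calibration, job gives the robot as it stands.
- The arm moves only by the tool jog_arm, never from a script. Its argument "deltas" is a list of rows, each a list of 3 entries, a list of its own where there are three numbers: the turn, a rotation vector about the tool's x, y, z in degrees, then the shift along the tool's x, y, z in m, then the finger opening in m, from 0 to 0.0854. In form: [[[ax, ay, az], [tx, ty, tz], gripper], ...]. A call has 1 to 12 rows; each row is the pose to reach, as a shift and turn from the pose commanded when the call began, along the tool's axes at that moment; what a row does not reach only later rows make up. A row lasts 1/12 s, in which the tool goes at most 41.7 mm and 7.16 degrees, less where a joint would pass 70% of its speed; a pose out of reach is approached as far as the arm can. A call with a gripper value outside its range is refused whole. The fingers move at their own pace and stop on an object; "squeeze" is the grip in N (left out, the last holds). Time passes only in rows, so rows that repeat a pose let the fingers close. It gives the time, the measured TCP pose, the force and the opening at its end, in the units of the state.
- ctrl.get_obs(): the state, without advancing time (a new reading comes with each control period).
- get_image(name): name is "side" or "top" or "wrist"; returns the picture (384x512x3 uint8, red, green, blue); there is no depth.
- calibration(name): a dict with "mtx" (3x3 intrinsics, pixels), "k1" (the pictures are not rectified: a ray, as slopes to the right and down, at radius r is drawn at 1 + k1 r^2 times it, then the intrinsics apply), "origin" and "rotation" of the camera in the world; the wrist camera has in their place "tool_from_camera" (4x4, takes a point from camera to tool coordinates, whose origin is the TCP and whose axes are the tool frame's). Camera axes: x right, y up, looking along -z (the intrinsics and any distortion apply to the point x, -y, -z); pixel columns grow to the right and rows downward; lengths in m; the calibration is good to about 2 mm. A picture is of the moment at which its call begins: read the wrist's pose just before it. calibration takes no time and is no camera call.
- job.finish_job(): hands the job in, once; it reports no verdict.
The state is a dict: "t": time; "q": joint angles; "dq": joint speeds; "effort": joint torques, N m; "tool_pos": TCP position; "tool_rot": TCP orientation; "contact_force": force on the tool from outside, world axes, zero at the start; "wrist_torque": the same for the moment, N m; "opening": finger opening in m.
Only numpy, scipy, OpenCV 4.12 (cv2) and the standard library are available. Lean on these libraries where they do the work, as an engineer would, in place of code of your own. Each camera call takes 0.05 s, during which the arm holds its last target.

TASK

Shut the drop chute that has the round mouth: push its sliding gate fully home until the spring catch snaps down behind the gate's small roller, then let go. Leave the gate of the square-mouthed chute open as it stands.

Things in the scene. Friction and masses are not known exactly. Their poses are not given: they have to be found in the camera images.
- round: Drop chute to shut: low grey steel box fixed on the table, 130x130 mm, 41 mm high, round 62 mm mouth on top. Origin: table level under the mouth's centre; x points from the gate's outer end to the mouth, the closing direction. From x -65 to -180 mm two rails, 34 mm high, 104 mm apart inside, carry the gate, a bare steel plate 102 mm wide, top 30 mm over the table.
- round_push (a point): Middle of the outer face of the push plate, 60 mm over the table. The push plate stands upright at the round chute's gate's outer end, 50 mm wide (y), 5 mm thick (x), from 30 to 78 mm over the table. x axis: closing direction, toward the mouth; z up. This point is at x -105 mm of the chute when shut. On its -x side there is only bare table between the rails.
- round_gate (a joint): How far the round chute's gate is open, m: 0 fully shut (solid stop), 0.065 fully open. It slides stiffly (about 4 N of friction, about 10 N in all while the catch is lifted) and stays where it is left.
- round_catch (a joint): Spring catch of the round chute: dark hook arm 60x10 mm hinged on the box's edge at y +43 mm, over the gate, top under 65 mm high. Rad: 0 down, grows as its free end rises. In the last 25 mm of closing an 8 mm roller on the gate lifts the hook by itself (to about 0.25); in the last 5 mm it drops to 0 behind it and holds the gate shut.
- square_push (a point): Same point and axes on the gate of the other chute, with a 60 mm square mouth and otherwise alike, which is to be left alone.

How it is judged:
At the end, for the whole second after the job is handed in: The round-mouthed chute's gate is within 6 mm of fully shut with its catch down behind the roller (within 0.06 rad), and the square-mouthed chute's gate is within 12 mm of where it stood (value of joint round_gate below 0.006 m and value of joint round_catch below 0.06 rad and distance of square_push from where it was at the start of the episode below 0.012 m); the robot touches nothing.
It fails at once if the square-mouthed chute's gate is moved by more than 12 mm (distance of square_push from where it was at the start of the episode above 0.012 m).
It also fails if it takes over 26 s, if anything falls off the work surface, if the arm or the gripper's body presses on something with over 40 N, if the wrist force passes 120 N, or if a joint passes its speed limit or range.

## Working session

There is one attempt and no reset: what is moved stays moved. The work goes in short steps, Python scripts to look and compute and a tool call to move; the robot and the scene stay as the last step left them, time stands still between calls to the robot, and variables do not carry over. Pictures are saved under pics/ and viewed, and the job is handed in when it is done.

Besides the shell and the picture viewer there is one more tool, called after ">>>" as name(argument=value, ...) on one line, values as JSON. jog_arm: Moves the arm, as the interface text tells. Its arguments: {"type":"object","properties":{"deltas":{"type":"array","items":{"type":"array"}},"squeeze":{"type":"number"}},"required":["deltas"]}

```bash
mkdir -p pics; python3 - <<'E'
from station import ctrl, get_image, calibration
import cv2,numpy as np
o=ctrl.get_obs();print(o['t'],o['tool_pos'],o['tool_rot'],o['opening'])
for n in ["top","side","wrist"]:
    cv2.imwrite(f"pics/{n}0.png",get_image(n)[:,:,::-1]); print(n,calibration(n))
E
```

```text
0.0 [0.25038606 0.57196669 0.23006334] [ 2.62871784  1.71861543 -0.00290517] 0.0854085119792777
top {'mtx': array([[419.65068354,   0.        , 256.907656  ],
       [  0.        , 419.65068354, 197.78165015],
       [  0.        ,   0.        ,   1.        ]]), 'k1': -0.10200266923164206, 'origin': array([0.44209179, 0.07484545, 0.93481407]), 'rotation': array([ 0.12665385, -0.10034732, -1.56451895])}
side {'mtx': array([[347.33979628,   0.        , 253.77940112],
       [  0.        , 347.33979628, 193.00603782],
       [  0.        ,   0.        ,   1.        ]]), 'k1': -0.04681870839002033, 'origin': array([ 0.58069481, -0.56228823,  0.64163903]), 'rotation': array([0.80715245, 0.02089876, 0.01513528])}
wrist {'mtx': array([[330.28353936,   0.        , 258.03027509],
       [  0.        , 330.28353936, 194.59515932],
       [  0.        ,   0.        ,   1.        ]]), 'k1': -0.0627312628752878, 'tool_from_camera': array([[ 9.99999247e-01, -1.19665612e-03,  2.70623213e-04,
         1.22816758e-03],
       [-1.04126728e-03, -9.44463109e-01, -3.28615811e-01,
        -8.59699634e-02],
       [ 6.48833762e-04,  3.28615282e-01, -9.44463644e-01,
        -1.43282158e-01],
       [ 0.00000000e+00,  0.00000000e+00,  0.00000000e+00,
         1.00000000e+00]])}
```

View pics/top0.png

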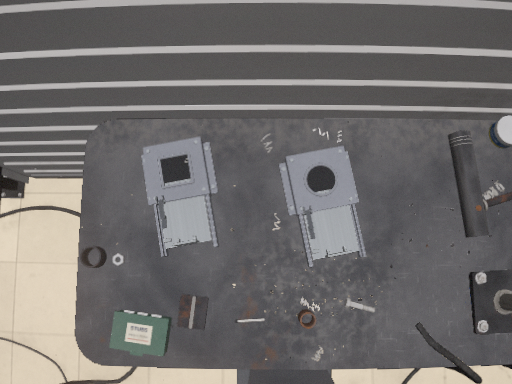

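View pics/side0.png

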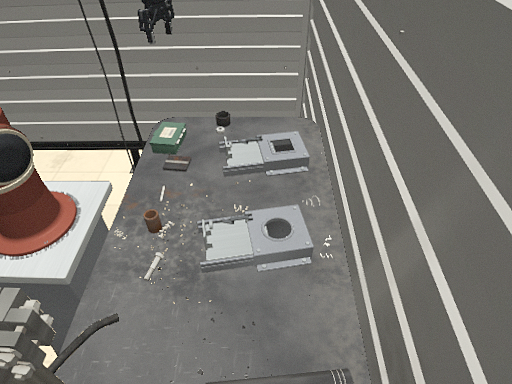

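View pics/wrist0.png

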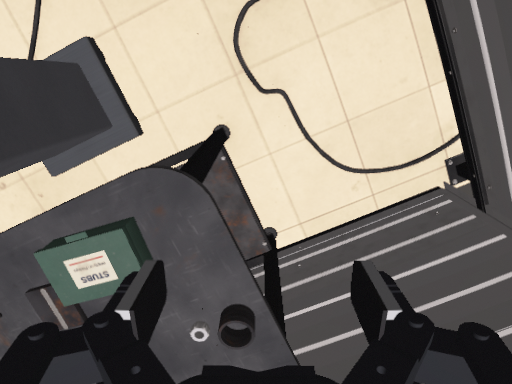

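The top view shows the round mouth at about (321,179) with its gate pulled out downwards to about (335,258). The square chute is at about (176,170). I'll enlarge both views.

```bash
python3 - <<'E'
import cv2
a=cv2.imread('pics/top0.png')[135:275,265:385];cv2.imwrite('pics/top0z.png',cv2.resize(a,None,fx=4.2,fy=4.2,interpolation=cv2.INTER_CUBIC))
a=cv2.imread('pics/side0.png')[195:285,190:330];cv2.imwrite('pics/side0z.png',cv2.resize(a,None,fx=5,fy=5,interpolation=cv2.INTER_CUBIC))
E
```

```text
(no output)
```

View pics/top0z.png

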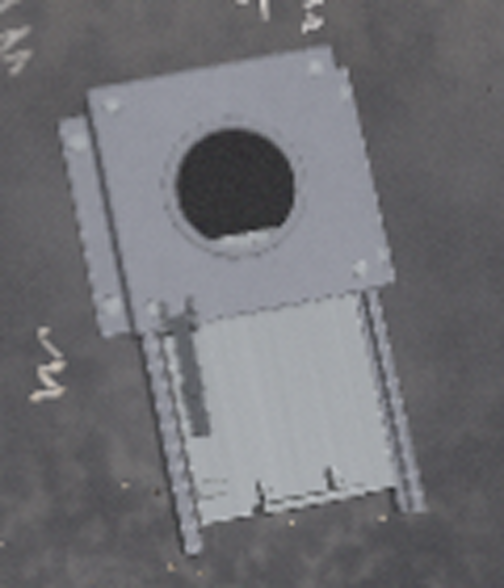

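View pics/side0z.png

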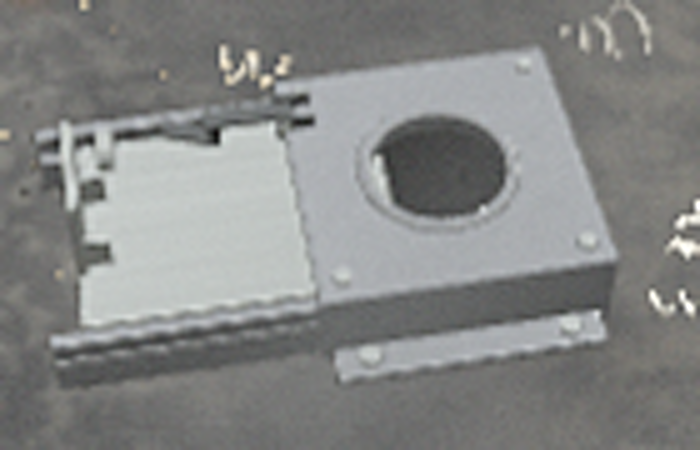

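```bash
cat > h.py <<'E'
import numpy as np,cv2
from scipy.spatial.transform import Rotation as R
from station import calibration
def cam(n,tool=None):
    c=calibration(n)
    if n=='wrist':
        T=tool@c['tool_from_camera']; return c['mtx'],c['k1'],T[:3,3],T[:3,:3]
    return c['mtx'],c['k1'],c['origin'],R.from_rotvec(c['rotation']).as_matrix()
D=np.diag([1,-1,-1.])
def proj(P,n,tool=None):
    K,k,o,Rm=cam(n,tool); P=(np.atleast_2d(P)-o)@Rm@D
    return cv2.projectPoints(P,np.zeros(3),np.zeros(3),K,np.array([k,0,0,0.]))[0][:,0]
def ray(px,n,z,tool=None):
    K,k,o,Rm=cam(n,tool)
    u=cv2.undistortPointsIter(np.array(px,float).reshape(-1,1,2),K,np.array([k,0,0,0.]),None,None,(3,50,1e-9))[:,0]
    d=np.c_[u,np.ones(len(u))]@D@Rm.T
    return o+d*((z-o[2])/d[:,2:])
def chute(c,yaw,pts):
    M=R.from_euler('z',yaw).as_matrix(); return np.array(pts)@M.T+np.r_[c,0]
E
python3 - <<'E'
from h import *
def zt(p): return (np.array(p)/4.2+[265,135])-0.5
def zs(p): return (np.array(p)/5+[190,195])-0.5
tc=ray(zt([[88,90],[330,47],[393,282],[133,335]]),'top',.041)
sc=ray(zs([[540,47],[615,262],[318,303],[275,85]]),'side',.041)
print(tc,tc.mean(0));print(sc,sc.mean(0))
for n,z,ims in(('top',.041,zt([236,185])),('side',.041,zs([438,165]))): print(n,ray([ims],n,z))
E
```

```text
[[ 0.66478345  0.02816952  0.041     ]
 [ 0.68832445 -0.09875277  0.041     ]
 [ 0.5642767  -0.12783997  0.041     ]
 [ 0.53677774  0.00598338  0.041     ]] [ 0.61354058 -0.04810996  0.041     ]
[[ 0.66598393  0.02779649  0.041     ]
 [ 0.68936079 -0.10157057  0.041     ]
 [ 0.5620707  -0.12444362  0.041     ]
 [ 0.53878615  0.00146072  0.041     ]] [ 0.61405039 -0.04918924  0.041     ]
top [[ 0.61464249 -0.04792262  0.041     ]]
side [[ 0.61468281 -0.04750153  0.041     ]]
```

```bash
python3 - <<'E'
from h import *
c=[0.6142,-0.0483]
for yaw in [0.187]:
  ims={n:cv2.imread(f'pics/{n}0.png') for n in('top','side')}
  S=4.5
  for n,(r0,r1,c0,c1) in {'top':(135,275,265,385),'side':(195,285,190,330)}.items():
    im=cv2.resize(ims[n][r0:r1,c0:c1],None,fx=S,fy=S,interpolation=cv2.INTER_CUBIC)
    def dr(pts,col):
        p=((proj(chute(c,yaw,pts),n)-[c0,r0]+.5)*S).astype(int); cv2.polylines(im,[p.reshape(-1,1,2)],True,col,1)
    dr([[-.065,-.065,.041],[.065,-.065,.041],[.065,.065,.041],[-.065,.065,.041]],(0,0,255))
    x=-.17
    dr([[x,-.025,.03],[x,.025,.03],[x,.025,.078],[x,-.025,.078]],(0,255,0))
    dr([[-.18,-.052,.034],[-.065,-.052,.034],[-.065,.052,.034],[-.18,.052,.034]],(255,0,0))
    cv2.imwrite(f'pics/{n}_ov.png',im)
E
```

```text
(no output)
```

View pics/top_ov.png

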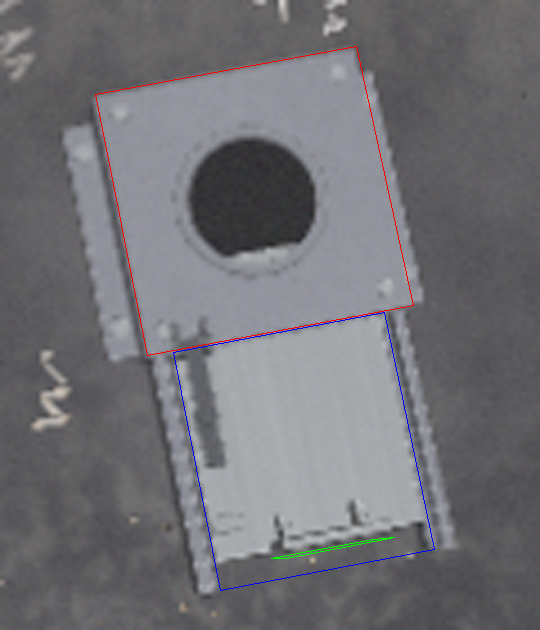

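View pics/side_ov.png

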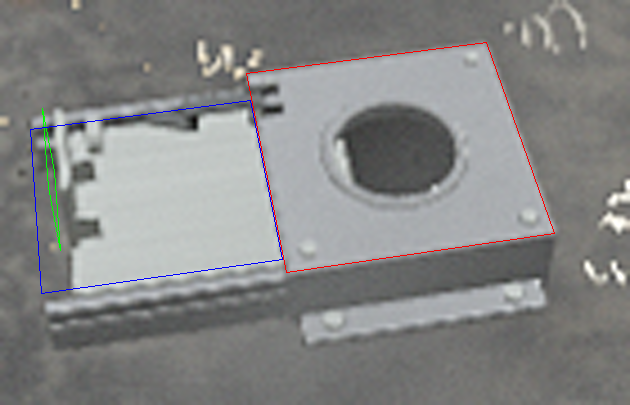

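The chute frame fits both views: mouth centre (0.614, -0.048), yaw 0.187, and the gate's outer end at about x -0.163 in the chute frame. I'll push with the closed fingers side-on, tool y along the closing direction.

```bash
cat >> h.py <<'E'
C=np.array([0.6142,-0.0483]);YAW=0.187
def delta(x,y,z):
    from station import ctrl
    o=ctrl.get_obs();Rt=R.from_rotvec(o['tool_rot'])
    a=YAW+np.pi/2
    X=np.r_[np.cos(a),np.sin(a),0];Z=np.r_[0,0,-1.];Y=np.cross(Z,X)
    Rd=R.from_matrix(np.c_[X,Y,Z]); P=chute(C,YAW,[[x,y,z]])[0]
    print('t',o['t'],'turn',np.round((Rt.inv()*Rd).as_rotvec(degrees=True),2),'shift',np.round(Rt.inv().apply(P-o['tool_pos']),4),'target',P)
    M=R.from_euler('z',YAW).as_matrix(); print('now in chute',(o['tool_pos']-np.r_[C,0])@M,'F chute',o['contact_force']@M,o['opening'])
E
python3 -c "
from h import *
delta(-.225,0,.15)"
```

```text
t 0.15 turn [ -0.04   0.09 -34.36] shift [-0.5492  0.3963  0.0811] target [ 0.39312256 -0.09013021  0.15      ]
now in chute [-0.24205592  0.67716777  0.23030197] F chute [ 0.80061794 -0.01310575  0.46003509] 0.085684026212833
```

>>> jog_arm(deltas=[[[0, 0, -34.4], [-0.549, 0.396, 0.04], 0], [[0, 0, -34.4], [-0.549, 0.396, 0.04], 0], [[0, 0, -34.4], [-0.549, 0.396, 0.04], 0], [[0, 0, -34.4], [-0.549, 0.396, 0.04], 0], [[0, 0, -34.4], [-0.549, 0.396, 0.04], 0], [[0, 0, -34.4], [-0.549, 0.396, 0.04], 0], [[0, 0, -34.4], [-0.549, 0.396, 0.04], 0], [[0, 0, -34.4], [-0.549, 0.396, 0.04], 0], [[0, 0, -34.4], [-0.549, 0.396, 0.04], 0], [[0, 0, -34.4], [-0.549, 0.396, 0.04], 0], [[0, 0, -34.4], [-0.549, 0.396, 0.04], 0], [[0, 0, -34.4], [-0.549, 0.396, 0.04], 0]])

```text
t: 1.15
tool_pos: [0.3552, 0.0845, 0.2018]
tool_rot: [2.002, 2.42, 0.001]
contact_force: [1.1, -0.2, 0.7]
opening: 0.0001
```

```bash
python3 -c "
from h import *
delta(-.225,0,.15)"
```

```text
t 1.15 turn [0.06 0.01 0.07] shift [-0.1787  0.0045  0.0518] target [ 0.39312256 -0.09013021  0.15      ]
now in chute [-0.2298131   0.17867197  0.20177679] F chute [ 1.05413122 -0.40304042  0.72468402] 5.2445677786318495e-05
```

>>> jog_arm(deltas=[[[0, 0, 0], [-0.179, 0.004, 0.052], 0], [[0, 0, 0], [-0.179, 0.004, 0.052], 0], [[0, 0, 0], [-0.179, 0.004, 0.052], 0], [[0, 0, 0], [-0.179, 0.004, 0.052], 0], [[0, 0, 0], [-0.179, 0.004, 0.052], 0], [[0, 0, 0], [-0.179, 0.004, 0.052], 0], [[0, 0, 0], [-0.179, 0.004, 0.052], 0], [[0, 0, 0], [-0.179, 0.004, 0.052], 0]])

```text
t: 1.82
tool_pos: [0.3926, -0.0883, 0.1499]
tool_rot: [-2.003, -2.419, -0.0]
contact_force: [-0.2, 0.5, 0.1]
opening: 0.0002
```

```bash
python3 - <<'E'
from h import *
from station import get_image
delta(-.225,0,.045)
for n in('wrist','top'):
  cv2.imwrite(f'pics/{n}1.png',get_image(n)[:,:,::-1])
E
```

```text
t 1.8167 turn [-0.01 -0.03  0.04] shift [-0.002   0.0002  0.1049] target [ 0.39312256 -0.09013021  0.045     ]
now in chute [-0.22518968  0.00190835  0.14990082] F chute [-0.1056258   0.57293354  0.08508905] 0.00021839169771437558
```

View pics/wrist1.png

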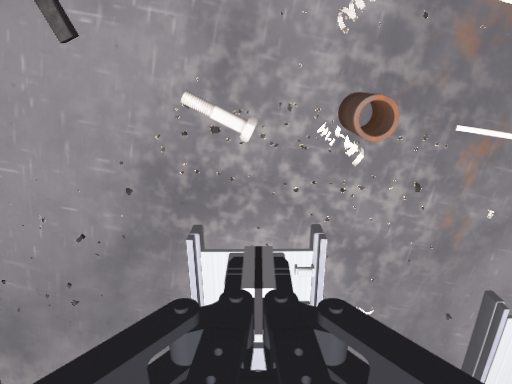

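The wrist view shows the fingers (column 258) centred between the rails (195 and 320), with bare table beneath them. Going down.

>>> jog_arm(deltas=[[[0, 0, 0], [-0.002, 0, 0.04], 0], [[0, 0, 0], [-0.002, 0, 0.08], 0], [[0, 0, 0], [-0.002, 0, 0.103], 0], [[0, 0, 0], [-0.002, 0, 0.103], 0], [[0, 0, 0], [-0.002, 0.01, 0.103], 0], [[0, 0, 0], [-0.002, 0.02, 0.103], 0], [[0, 0, 0], [-0.002, 0.03, 0.103], 0], [[0, 0, 0], [-0.002, 0.035, 0.103], 0], [[0, 0, 0], [-0.002, 0.04, 0.103], 0], [[0, 0, 0], [-0.002, 0.04, 0.103], 0]])

```text
t: 2.75
tool_pos: [0.4339, -0.0831, 0.0484]
tool_rot: [2.001, 2.419, 0.001]
contact_force: [-0.4, -0.9, 0.0]
opening: 0.0004
```

```bash
python3 - <<'E'
from h import *
from station import get_image
delta(-.116,0,.047)
cv2.imwrite('pics/side2.png',cv2.resize(get_image('side')[180:300,170:340,::-1],None,fx=4,fy=4))
E
```

```text
t 2.75 turn [0.12 0.07 0.11] shift [0.0005 0.0677 0.0015] target [ 0.5002223 -0.0698658  0.047    ]
now in chute [-0.18367214 -0.00065288  0.04841126] F chute [-0.55897807 -0.76566798  0.00549723] 0.00036198339920516287
```

View pics/side2.png

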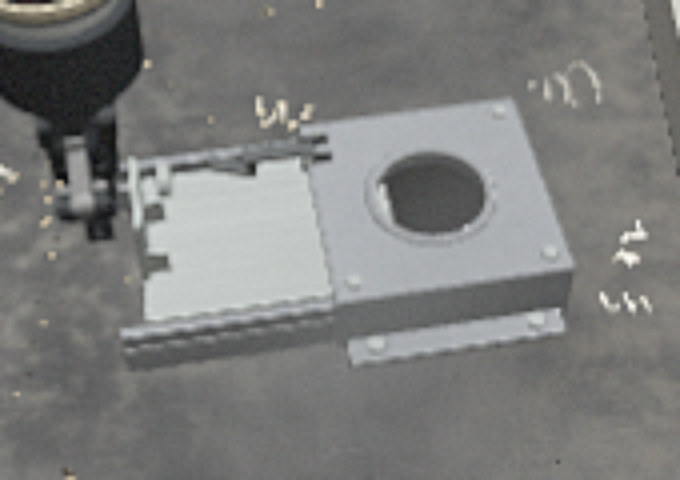

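The fingertips (column 100) stand just outside the push plate (column 138), with no contact yet. Starting the push.

>>> jog_arm(deltas=[[[0, 0, 0], [0, 0.006, 0.001], 0], [[0, 0, 0], [0, 0.012, 0.001], 0], [[0, 0, 0], [0, 0.018, 0.001], 0], [[0, 0, 0], [0, 0.024, 0.001], 0], [[0, 0, 0], [0, 0.03, 0.001], 0], [[0, 0, 0], [0, 0.035, 0.001], 0], [[0, 0, 0], [0, 0.04, 0.001], 0], [[0, 0, 0], [0, 0.045, 0.001], 0], [[0, 0, 0], [0, 0.05, 0.001], 0], [[0, 0, 0], [0, 0.05, 0.001], 0]])

```text
t: 3.63
tool_pos: [0.482, -0.0736, 0.0456]
tool_rot: [-2.003, -2.419, -0.0]
contact_force: [-2.6, 0.6, 2.1]
opening: -0.0
```

```bash
python3 - <<'E'
from h import *
from station import get_image
delta(-.116,0,.047)
cv2.imwrite('pics/side3.png',cv2.resize(get_image('side')[180:300,170:340,::-1],None,fx=4,fy=4))
E
```

```text
t 3.6333 turn [-0.02 -0.03  0.05] shift [ 0.0003  0.0186 -0.0014] target [ 0.5002223 -0.0698658  0.047    ]
now in chute [-0.1345634  -0.00032553  0.04563082] F chute [-2.39892038  1.07080773  2.13630464] -1.86704800102628e-05
```

View pics/side3.png

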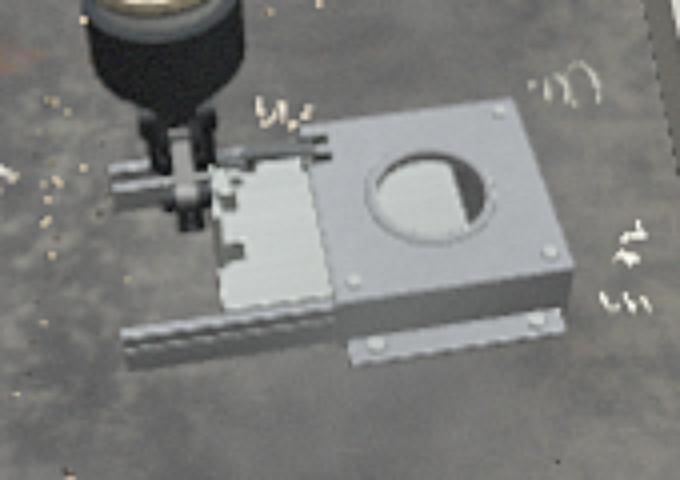

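The gate has moved about halfway and the fingers still sit squarely on the push plate. I'll continue slowly.

>>> jog_arm(deltas=[[[0, 0, 0], [0, 0.004, -0.001], 0], [[0, 0, 0], [0, 0.008, -0.001], 0], [[0, 0, 0], [0, 0.011, -0.001], 0], [[0, 0, 0], [0, 0.014, -0.001], 0], [[0, 0, 0], [0, 0.016, -0.001], 0], [[0, 0, 0], [0, 0.016, -0.001], 0]])

```text
t: 4.18
tool_pos: [0.4982, -0.071, 0.0469]
tool_rot: [2.003, 2.418, 0.002]
contact_force: [0.5, 0.0, 0.3]
opening: 0.0001
```

```bash
python3 - <<'E'
from h import *
from station import get_image
delta(-.116,0,.047)
E
```

```text
t 4.1833 turn [0.11 0.03 0.02] shift [ 0.0008  0.0022 -0.0001] target [ 0.5002223 -0.0698658  0.047    ]
now in chute [-0.11822645 -0.00077709  0.04689151] F chute [ 0.54414906 -0.07316079  0.31770119] 6.17574094379237e-05
```

>>> jog_arm(deltas=[[[0, 0, 0], [0, 0.0015, 0], 0], [[0, 0, 0], [0, 0.003, 0], 0], [[0, 0, 0], [0, 0.003, 0], 0]])

```text
t: 4.43
tool_pos: [0.5004, -0.0707, 0.0471]
tool_rot: [2.003, 2.42, -0.001]
contact_force: [-2.8, -1.4, 1.3]
opening: -0.0003
```

```bash
python3 - <<'E'
from h import *
from station import get_image
delta(-.116,0,.047)
cv2.imwrite('pics/side4.png',cv2.resize(get_image('side')[180:300,170:340,::-1],None,fx=4,fy=4))
E
```

```text
t 4.4333 turn [-0.01  0.03  0.04] shift [0.0008 0.     0.0001] target [ 0.5002223 -0.0698658  0.047    ]
now in chute [-0.11601046 -0.00080646  0.04711634] F chute [-2.97957834 -0.90067739  1.33681725] -0.00032282035381471936
```

View pics/side4.png

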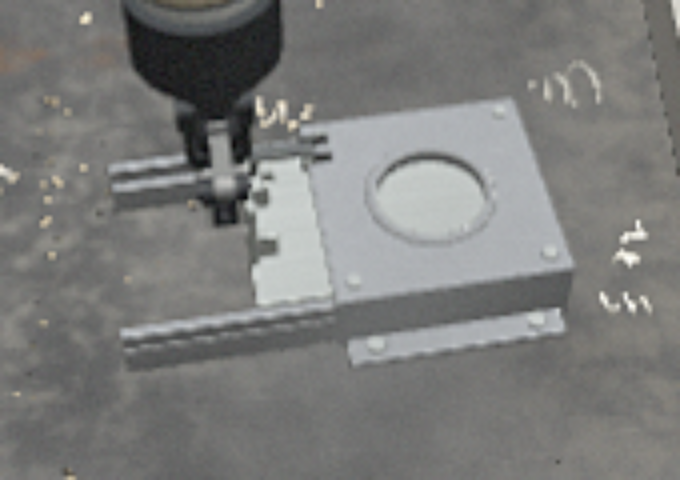

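The force is only 3 N, so the gate hasn't reached its stop. I'll go on in small steps.

>>> jog_arm(deltas=[[[0, 0, 0], [0, 0.001, 0], 0], [[0, 0, 0], [0, 0.002, 0], 0], [[0, 0, 0], [0, 0.003, 0], 0], [[0, 0, 0], [0, 0.003, 0], 0]])

```text
t: 4.82
tool_pos: [0.5013, -0.0704, 0.0471]
tool_rot: [-2.001, -2.417, 0.007]
contact_force: [-11.8, -2.8, 8.4]
opening: 0.0001
```

```bash
python3 - <<'E'
from h import *
delta(-.116,0,.047)
E
```

```text
t 4.8167 turn [-0.34  0.    0.06] shift [ 0.0008 -0.0009  0.0001] target [ 0.5002223 -0.0698658  0.047    ]
now in chute [-0.11508719 -0.00075579  0.04709558] F chute [-12.06474529  -0.55926082   8.38644343] 0.0001235943751499919
```

>>> jog_arm(deltas=[[[0, 0, 0], [0, 0.001, 0], 0], [[0, 0, 0], [0, 0.002, 0], 0], [[0, 0, 0], [0, 0.003, 0], 0], [[0, 0, 0], [0, 0.003, 0], 0]])

```text
t: 5.15
tool_pos: [0.5012, -0.0704, 0.0471]
tool_rot: [-1.996, -2.413, 0.017]
contact_force: [-24.8, -5.9, 19.8]
opening: 0.0
```

```bash
python3 - <<'E'
from h import *
delta(-.116,0,.047)
E
```

```text
t 5.15 turn [-0.84 -0.03  0.1 ] shift [ 0.0007 -0.0008  0.0001] target [ 0.5002223 -0.0698658  0.047    ]
now in chute [-0.11517738 -0.00072975  0.04711091] F chute [-25.5174756   -1.20692251  19.75052457] 3.226687827940677e-05
```

The force rose from 12 to 25 N with no travel, so this is the solid stop. I'll back off, lift clear and check the catch.

>>> jog_arm(deltas=[[[0, 0, 0], [0, -0.004, 0], 0], [[0, 0, 0], [0, -0.012, 0], 0], [[0, 0, 0], [0, -0.035, 0], 0], [[0, 0, 0], [0, -0.065, 0], 0], [[0, 0, 0], [0, -0.1, 0], 0], [[0, 0, 0], [0, -0.11, -0.03], 0], [[0, 0, 0], [0, -0.11, -0.07], 0], [[0, 0, 0], [0, -0.11, -0.11], 0], [[0, 0, 0], [0, -0.11, -0.14], 0], [[0, 0, 0], [0, -0.11, -0.14], 0], [[0, 0, 0], [0, -0.11, -0.14], 0]])

```text
t: 6.07
tool_pos: [0.3999, -0.0903, 0.19]
tool_rot: [1.999, 2.414, 0.005]
contact_force: [0.7, 0.1, -0.2]
opening: 0.0
```

```bash
python3 - <<'E'
from h import *
from station import get_image
delta(-.116,0,.047)
cv2.imwrite('pics/side5.png',cv2.resize(get_image('side')[190:280,200:330,::-1],None,fx=6,fy=6,interpolation=2))
cv2.imwrite('pics/side5f.png',get_image('side')[:,:,::-1])
t=get_image('top')[:,:,::-1];cv2.imwrite('pics/top5f.png',t)
cv2.imwrite('pics/top5.png',cv2.resize(t[135:275,265:385],None,fx=4.2,fy=4.2,interpolation=2))
E
```

```text
t 6.0667 turn [0.4  0.21 0.04] shift [0.0019 0.1014 0.1437] target [ 0.5002223 -0.0698658  0.047    ]
now in chute [-0.21836341 -0.00145432  0.19000513] F chute [ 0.66105834 -0.04334117 -0.24354576] 3.69308517731419e-05
```

View pics/side5.png

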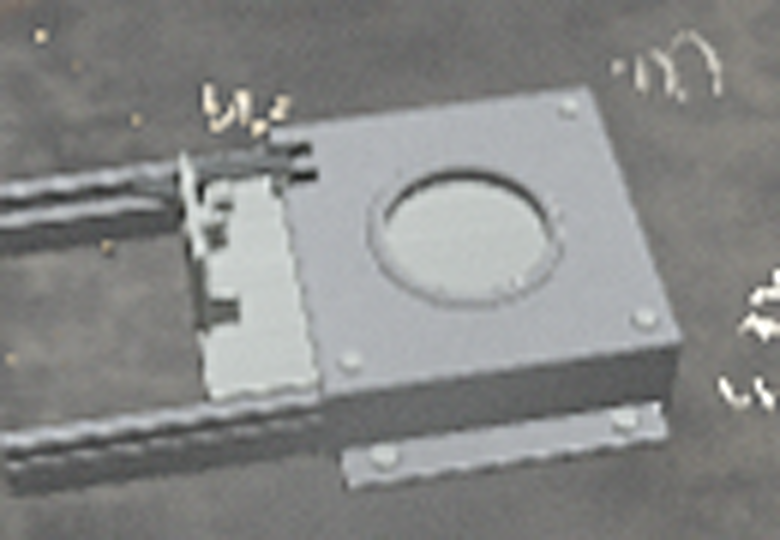

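View pics/top5.png

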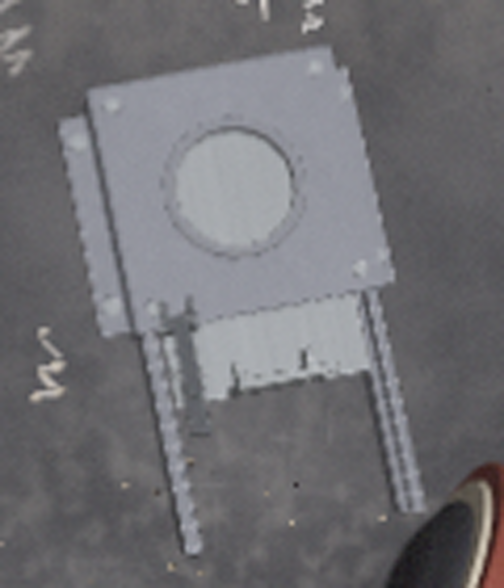

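View pics/top5f.png

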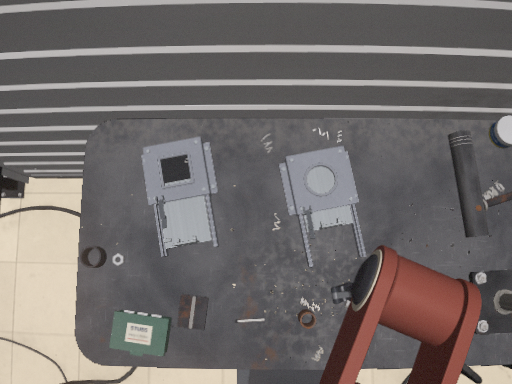

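```bash
python3 - <<'E'
from h import *
from station import get_image
a=cv2.imread('pics/side0.png')[205:250,195:275];b=cv2.imread('pics/side5f.png')[205:250,195:275]
im=np.vstack([cv2.resize(x,None,fx=6.5,fy=6.5,interpolation=cv2.INTER_CUBIC) for x in(a,b)])
f=6.5
for d,k in((0,0),(.25,1)):
  # arm from hinge x=-.065 (approx) to -.125
  for off in(0,45*f):
    p=proj(chute(C,YAW,[[-.125,.043,.05+.06*np.sin(d)]]),'side')[0]
    cv2.circle(im,(int((p[0]-195+.5)*f),int((p[1]-205+.5)*f+off)),4,(0,0,255) if k else (0,255,0),1)
cv2.imwrite('pics/cmp.png',im)
cv2.imwrite('pics/wrist5.png',get_image('wrist')[:,:,::-1])
E
```

```text
(no output)
```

View pics/cmp.png

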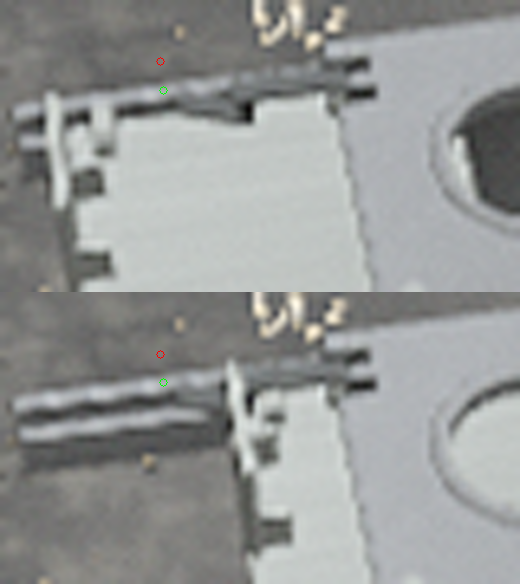

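View pics/wrist5.png

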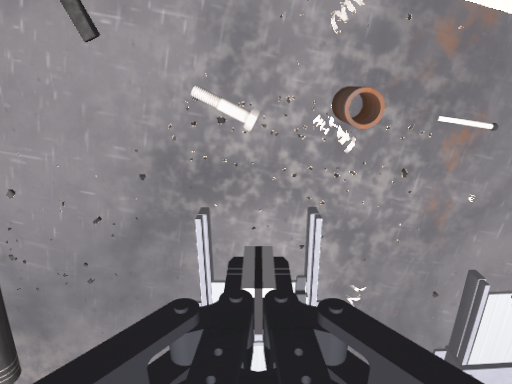

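The catch arm lies where it did at the start; a lift to 0.25 rad would move its tip up by about 28 pixels in this crop. One numeric check on it and on the square chute, then I hand in.

```bash
python3 - <<'E'
from h import *
from station import job
g=lambda f:cv2.cvtColor(cv2.imread(f),cv2.COLOR_BGR2GRAY).astype(np.float32)
a,b=g('pics/side0.png'),g('pics/side5f.png')
print('catch region diff',np.abs(a-b)[215:221,233:250].mean(), 'square side',np.abs(a-b)[125:180,215:315].max())
a,b=g('pics/top0.png'),g('pics/top5f.png')
print('square top',np.abs(a-b)[130:265,135:225].max())
# catch tip shift
s=g('pics/side0.png')
r,_=[None,None]
p=ray([[(205-.0)/1,0]],'top',.03) if 0 else None
t=ray(np.array([[205,400],[370,372]])/4.2+[264.5,134.5],'top',.03)
M=R.from_euler('z',YAW).as_matrix();print('gate outer edge chute',(t-np.r_[C,0])@M)
t=ray(np.array([[205,522],[395,490]])/4.2+[264.5,134.5],'top',.03);print('before',(t-np.r_[C,0])@M)
E
```

```text
catch region diff 4.3627453 square side 13.0
square top 14.0
gate outer edge chute [[-0.10470828  0.03682696  0.03      ]
 [-0.10637278 -0.04984043  0.03      ]]
before [[-0.1656598   0.04910955  0.03      ]
 [-0.16795141 -0.04981771  0.03      ]]
```

The gate's outer edge is at about -105 mm, so it's shut. The square chute hasn't changed and the catch is down.

```bash
python3 -c "
from station import job
print(job.finish_job())"
```

```text
the job is handed in; nothing more can be done
None
```

I pushed the round chute's gate to its solid stop with the closed fingers, backed off, lifted clear and handed the job in at about 6.3 s; no verdict was reported.

- **Gate:** At the stop the force rose from 12 to 25 N in the closing direction with no travel. Afterwards the gate's outer edge measured about -105 mm in the chute frame, the shut position; it was about -167 mm at the start.
- **Catch:** In the side view the hook arm lies where it did at the start, so it looks down. I judged this by eye; the pixel comparison there shows only a small mean difference (4 grey levels). The angle was not measured.
- **Square chute:** Its image patches differ from the start by at most 14 grey levels in the top and side views, so I take its gate as unmoved.
- **Robot:** It stood clear when I handed in, with a contact force under 1 N.

No check failed or disagreed.

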